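# Photograph a sample plate twice with the stand's shutter lever

### The job

Get the photo stand ready and take two pictures of the sample plate. Lift the plaster cast that stands in the shutter lever's way into the free end of the shallow model tray, set it down upright, and lay the sample plate from its rack squarely and centrally on the two rests of the stand, between their end lips, carrying it level and touching it by its edges only, never on the face with the samples; set both down rather than dropping them. Then swing the sprung lever all the way to its stop and let it return fully home, twice, leaving plate and cast where you put them and the other things on the bench undisturbed.

Things in the scene. Friction and masses are not known exactly. Their poses are not given: they have to be found in the camera images.
- stand: Photo stand fixed to the bench; grey base slab 12 mm thick, local x -85 to 165, y -125 to 120 mm about the origin (on the bench). Local x points away from the robot, y left, z up. At its back left corner a camera on a column occupies local x 80 to 175, y 70 to 180 mm, its lens reaching to x 60, y 70 at 150 mm or more above the bench; about 290 mm tall.
- bed (a point): Bed centre, at stand-local (-20, 50, 40) mm: where the centre of the plate's underside goes, long side along the stand's y. Two rests, each 56 (x) x 16 mm, centred 52 mm either side along y, tops 40 mm above the bench; outside each a lip 7 mm higher, inner face 64 mm from the centre. Elsewhere only the 12 mm slab, so fingers may reach below the plate. Axes as the stand.
- pivot (a point): Vertical axis of the shutter lever at bench height, at local (-50, -100) mm of the stand, near the front right corner. A boss of 20 mm radius, up to 46 mm above the bench with the lever's hub, stands on it.
- knob (a point): On the lever: axis of its black upright knob, 75 mm above the bench, 110 mm from the pivot axis. Knob 18 mm in diameter, 43 to 95 mm above the bench, on a flat steel arm 14 mm wide, 34 to 43 mm above the bench, running from the pivot to the knob. Pushing the knob sideways swings the lever.
- lever (a joint): Lever angle, rad, about the pivot: 0 home, 1.2 the stop, growing clockwise from above. At home the arm points along the stand's local +x turned 0.17 rad clockwise (towards local -y); at the stop turned 1.37 rad. A spring (0.27 N m/rad; 0.7 N at the knob at home, 3.7 N at the stop) drives it back home in well under a second.
- cast: Cream plaster dental cast to be cleared away: a block 64 (local x) x 52 (local y) x 36 mm high with a horseshoe of teeth 13 mm higher on top, within the block's outline. Origin at the centre of its underside, about 0.24 kg. It stands on the bench to the right of the stand in the sweep of the lever.
- tray: White shallow model tray fixed to the bench, 200 (local x) x 110 (local y) mm, rim 10 mm high and 4 mm thick. Origin at the centre of its underside. One end already holds another cast. It stands to the left or the right of the stand.
- tray_floor (a point): Centre of the tray's inner floor, 4 mm above the bench; axes as the tray.
- rack: Aluminium plate rack fixed to the bench, 145 (local x) x 56 (local y) mm: slab 8 mm thick with two rests 52 mm either side of its centre along local x, tops 40 mm above the bench, outside them lips 7 mm higher with inner faces 64 mm from the centre. Origin under its centre. It stands on the other side of the stand than the tray.
- plate: Thin grey sample plate, 120 (local x) x 58 (local y) x 6 mm, about 0.09 kg; white ceramic samples on its black upper face (108 x 46 mm, up to 4 mm above the rim). Origin at the centre of its underside. Starts face up on the rack's rests, long side along the rack. Hold it by its two long edges (58 mm apart).
- tray_cast: Bystander: another plaster cast, 60 x 50 x 28 mm plus 13 mm of teeth, standing in one end of the tray. Origin under its centre.
- spare_cast: Bystander: larger plaster cast, 70 x 60 x 45 mm plus 13 mm of teeth, on the bench in front. Origin under its centre.
- cup: Bystander: green plastic cup, rim radius 32 mm, 80 mm high, standing beyond the lever's sweep. Origin under its centre.
- spray: Bystander: white spray bottle, 54 mm diameter, 170 mm high, far right. Origin under its centre.
- jar: Bystander: clear jar with blue lid, 68 mm diameter, 70 mm high, far left. Origin under its centre.
- shade_case: Bystander: flat black shade case, 70 x 150 x 18 mm, in front. Origin under its centre.
- brush: Bystander: brush 170 mm long lying on the bench near the front left. Origin under its middle.
Things that resemble listed ones, but are neither listed nor needed, are in the scene too. Of the things shaped like the plate, the grey one is meant.

How it is judged:
On the way, in this order (a step that is already met when the one before it is completed fails the run):
1. the cast stands released in the tray and the plate lies released on the bed (x of cast in the frame of tray_floor between -0.095 and 0.095 m and y of cast in the frame of tray_floor between -0.05 and 0.05 m and z of cast in the frame of tray_floor between -0.004 and 0.004 m and angle between cast's own z axis and vertical below 0.08 rad and contact force between the fingers and cast below 0.1 N and x of plate in the frame of bed between -0.01 and 0.01 m and y of plate in the frame of bed between -0.006 and 0.006 m and z of plate in the frame of bed between -0.003 and 0.003 m and angle between plate's own z axis and vertical below 0.05 rad and angle between the x axis of plate and the y axis of stand, either way round below 0.12 rad and contact force between the fingers and plate below 0.1 N), for 0.2 s.
2. the lever is swung to its stop (value of joint lever above 1.12 rad), for 0.05 s.
3. the lever is let go and back home (value of joint lever below 0.08 rad and contact force between the fingers and lever below 0.1 N), for 0.1 s.
4. the lever is swung to its stop a second time (value of joint lever above 1.12 rad), for 0.05 s.
At the end, for the whole second after the job is handed in: Cast upright (0.08 rad), flat on the tray floor; plate flat on both rests, centred within 10 mm across and 6 mm along it, long side within 0.12 rad of the stand's y; lever home (below 0.08 rad) after two full strokes; all released, at rest (all of step 1 and linear speed of each of cast, plate below 0.02 m/s and value of joint lever below 0.08 rad and velocity of joint lever below 0.1 rad/s); the robot touches nothing.
It fails at once if the sample face of the plate is touched by the robot (contact force between any of the arm, the fingers and plate_c1 above 0.3 N).
It fails at once if the plate or the cast is tipped (0.4, 0.6 rad) (angle between plate's own z axis and vertical above 0.4 rad or angle between cast's own z axis and vertical above 0.6 rad).
It fails at once if the plate is dropped: loose more than 15 mm above rest height, or below the rests ((height (world z) of plate above 0.055 m and contact force between the fingers and plate below 0.05 N) or height (world z) of plate below 0.03 m).
It fails at once if the cast is dropped: loose more than 20 mm above the bench (height (world z) of cast above 0.02 m and contact force between the fingers and cast below 0.05 N).
It fails at once if a bystander is moved more than 25 mm (distance of any of tray_cast, spare_cast, cup, spray, jar, shade_case, brush from where it was at the start of the episode above 0.025 m).
It also fails if it takes over 72 s, if anything falls off the work surface, if the arm or the gripper's body presses on something with over 40 N, if the wrist force passes 120 N, or if a joint passes its speed limit or range.

### The arm

A 6-joint arm with a two-finger parallel gripper is mounted at the origin on the work surface. World frame = base frame: x ahead of the robot, y to its left, z up, the work surface at z = 0. Lengths are in m, angles in rad, forces in N, time in s.
With the tool pointing down it reaches from about 0.35 to 0.875 m from the base axis. Payload 4.2 kg.
Tool frame: the origin (TCP) lies at the very end of the fingers, on their centre line; the grasp point (between the pads) lies 19 mm behind it; z points along the fingers, y is the line along which they close (so a half turn about z gives the same grasp; the last joint's range is limited). The gripper opens to 87 mm and grips with 3 to 60 N. Pads are 19 mm wide; open, the fingers measure 117 mm over their backs; the gripper's body (75 mm by 190 mm) begins 51 mm behind the grasp point.
Start: joints at [-1.077, 0.385, 0.008, 0, -1.194, -0.259], TCP at [0.145, -0.608, 0.223] pointing down, gripper open.
Joint ranges: [-3.14, 3.14], [-1.21, 2.06], [-1.07, 1.41], [-3.16, 2.05], [-2.99, -0.16], [-3.1, 3.1]. Speed limits (rad/s): [2.79, 2.79, 3.14, 3.14, 3.14, 3.14].

### API

Orientations are given as [roll, pitch, yaw] about the fixed x, y, z axes, in that order (R = Rz(yaw) Ry(pitch) Rx(roll)).
In Python, from station import manip gives the robot as it stands.
- The arm moves only by the tool carry_out, never from a script. Its argument "deltas" is a list that holds one entry, the list of rows, each a list of 7 numbers: the opening, from 0 (shut) to 1 (fully open), then the shift along the world's x, y, z in m, then the turn, a rotation vector about the world's x, y, z in degrees. A call has exactly 10 rows; each row shifts and turns the commanded pose from where the row before left it; what a row does not reach is not made up. A row lasts 1/8 s, in which the tool goes at most 62.5 mm and 10.7 degrees, less where a joint would pass 70% of its speed; a pose out of reach is approached as far as the arm can. A call is refused whole if a number of a shift passes 0.0625 or a number of a turn 10.7, either way. A call with a gripper value outside its range is refused whole. The fingers move at their own pace and stop on an object; "grip_force" is the grip in N (left out, the last holds). Time passes only in rows, so rows that do not move let the fingers close, or fill a call up. It gives the time, the measured TCP pose, the force, the opening and the grip force at its end, in the units of the state.
- manip.state(): the state, without advancing time (a new reading comes with each control period).
- manip.grab_frame(name): name is "scene" or "side" or "wrist"; returns (picture, depth): 400x640x3 uint8, blue, green, red; 400x640 float32, m along the optical axis (not along the pixel's ray), 0 where there is no reading.
- manip.camera_params(name): a dict with "fx", "fy", "cx", "cy" (pixels), "R" (3x3) and "t" (3): a world point X has camera coordinates R X + t. Camera axes: x right, y down, z forward; pixel columns grow to the right and rows downward; lengths in m; the calibration is good to about 2 mm. A picture is of the moment at which its call begins: read the wrist's pose just before it. camera_params takes no time and is no camera call; for the wrist camera it gives the pose at the moment of the call.
- manip.hand_in(): hands the job in; it is judged then, once.
The state is a dict: "t": time; "qpos": joint angles; "joint_vel": joint speeds; "joint_torque": joint torques, N m; "ee_pos": TCP position; "ee_rot": TCP orientation; "ft_force": force on the tool from outside, world axes, zero at the start; "ft_torque": the same for the moment, N m; "opening": opening from 0.0 (shut) to 1.0 (fully open); "grip_force": force on a finger pad.
Only numpy, scipy, OpenCV 4.12 (cv2) and the standard library are available. Lean on these libraries where they do the work, as an engineer would, in place of code of your own. Each camera call takes 0.05 s, during which the arm holds its last target. There are 200 camera calls.

## Working session

There is one attempt and no reset: what is moved stays moved. The work goes in short steps, Python scripts to look and compute and a tool call to move; the robot and the scene stay as the last step left them, time stands still between calls to the robot, and variables do not carry over. Pictures are saved under pics/ and viewed, at most 10 in all, crops included, and the job is handed in when it is done.

Besides the shell and the picture viewer there is one more tool, called as name(argument=value, ...), one argument or row to a line, values as JSON. carry_out: Moves the arm, as the interface text tells. Its arguments: {"type":"object","properties":{"deltas":{"type":"array"},"grip_force":{"type":"number"}},"required":["deltas"]}

```bash
ls; mkdir -p pics; cat > h.py <<'E'
import numpy as np, cv2
from station import manip
def grab(n):
    p=manip.camera_params(n); im,d=manip.grab_frame(n); return im,d,p
def pts(d,p):
    v,u=np.mgrid[:d.shape[0],:d.shape[1]]
    c=np.stack([(u-p['cx'])/p['fx']*d,(v-p['cy'])/p['fy']*d,d],-1)
    return (c-np.array(p['t']))@np.array(p['R'])
def ray(p,u,v,z):
    R=np.array(p['R']);t=np.array(p['t']);o=-R.T@t
    w=R.T@np.array([(u-p['cx'])/p['fx'],(v-p['cy'])/p['fy'],1])
    return o+w*(z-o[2])/w[2]
def proj(p,X):
    c=np.array(p['R'])@np.array(X)+np.array(p['t']); return p['fx']*c[0]/c[2]+p['cx'],p['fy']*c[1]/c[2]+p['cy']
E
python3 - <<'E'
from h import *
for n in ('scene','side'):
    im,d,p=grab(n); cv2.imwrite(f'pics/{n}0.png',im); np.savez(f'{n}0.npz',im=im,d=d,**{k:np.array(v) for k,v in p.items()})
    print(n,-np.array(p['R']).T@np.array(p['t']),p['fx'],(d>0).mean())
print(manip.state())
E
```

```text
pics
scene [1.1159184  0.09158713 1.01513856] 404.67928971121825 0.99598828125
side [0.02856214 0.82982149 1.00844674] 487.6697900687905 0.99591015625
{'t': 0.1, 'qpos': array([-1.07744362e+00,  3.85522953e-01,  6.75891284e-03, -4.43467631e-04,
       -1.19397657e+00, -2.58602338e-01]), 'joint_vel': array([ 6.76081064e-04, -2.31210784e-03,  1.50769763e-03,  3.08223357e-03,
       -3.01838459e-05,  8.06084012e-04]), 'joint_torque': array([-2.17876141e-04, -3.91690421e+01,  1.87935698e+01,  4.23187584e+00,
        1.34273287e-02, -6.93985498e-05]), 'ee_pos': array([ 0.14527278, -0.60733509,  0.22154018]), 'ee_rot': array([ 3.13960762e+00, -9.88831653e-05, -2.90700577e+00]), 'ft_force': array([0.22349205, 0.57144575, 0.77681957]), 'ft_torque': array([-0.04361467, -0.03806839, -0.01755275]), 'grip_force': 0.0, 'opening': 1.0029767459851688}
```

View pics/scene0.png

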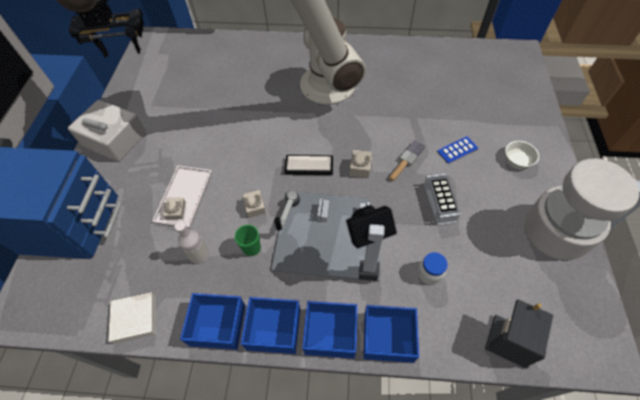

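View pics/side0.png

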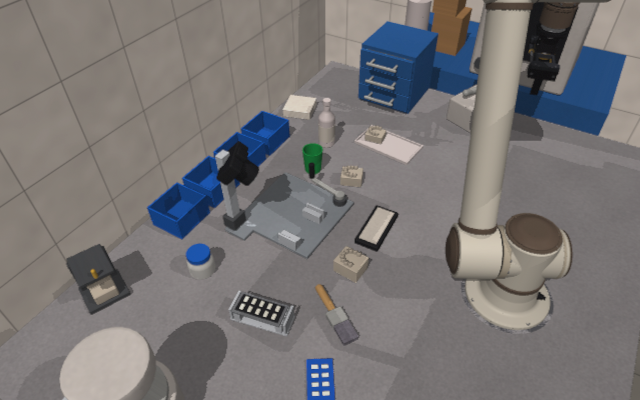

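The scene view looks back at the robot, at the top. The tray is at (183,196), with its cast at its far end and the near end free. The cast to move is at (253,203), the lever knob and arm at (288,205), the grey plate on its rack at (441,197), and the blue decoy at (457,149). The side view agrees: plate at (263,308), rests at (290,238) and (313,212), cast at (351,176), tray at (388,145).

```bash
cat >> h.py <<'E'
def comps(X,im,zlo,zhi,x,y,res=.001,minA=60,close=5):
    m=(X[...,2]>zlo)&(X[...,2]<zhi)&(X[...,0]>x[0])&(X[...,0]<x[1])&(X[...,1]>y[0])&(X[...,1]<y[1])
    n,l,s,c=cv2.connectedComponentsWithStats(m.astype(np.uint8))
    out=[]
    for i in range(1,n):
        if s[i,4]<minA: continue
        P=X[l==i]; r=cv2.minAreaRect((P[:,:2]*1000).astype(np.float32)); out.append((r,np.median(P[:,2]),s[i,4],im[l==i].mean(0),c[i]))
    return out
E
python3 - <<'E'
from h import *
for n in ('scene','side'):
    f=np.load(f'{n}0.npz'); p={k:f[k] for k in('fx','fy','cx','cy','R','t')}
    X=pts(f['d'],p); im=f['im']
    b=X[(abs(X[...,2])<.01)&(X[...,0]>.3)&(X[...,0]<.5)&(abs(X[...,1])<.2)]; print(n,'bench z',np.median(b[:,2]),b[:,2].std())
    for zl,zh in((.006,.017),(.022,.2)):
        print(zl)
        for r,z,a,c,uv in comps(X,im,zl,zh,(.3,.85),(-.5,.45),minA=50): print([tuple(np.round(q,0)) if not np.isscalar(q) else round(q,1) for q in r],round(z,4),a,c.round(),uv.round())
E
```

```text
scene bench z 0.0002705528426579654 0.0023408698382928585
0.006
[(np.float64(315.0), np.float64(410.0)), (np.float64(59.0), np.float64(29.0)), 89.6] 0.0078 58 [177. 118.  97.] [451. 156.]
[(np.float64(368.0), np.float64(257.0)), (np.float64(19.0), np.float64(114.0)), 48.7] 0.0145 69 [ 96. 115. 134.] [401. 169.]
[(np.float64(503.0), np.float64(-395.0)), (np.float64(115.0), np.float64(210.0)), 83.7] 0.0088 498 [178. 180. 187.] [183. 195.]
[(np.float64(402.0), np.float64(-29.0)), (np.float64(23.0), np.float64(147.0)), 7.4] 0.0141 151 [38. 38. 39.] [310. 172.]
[(np.float64(473.0), np.float64(338.0)), (np.float64(96.0), np.float64(15.0)), 12.3] 0.0083 104 [102.  99.  97.] [432. 199.]
[(np.float64(602.0), np.float64(29.0)), (np.float64(245.0), np.float64(254.0)), 87.1] 0.0121 5725 [121. 117. 112.] [319. 238.]
[(np.float64(546.0), np.float64(371.0)), (np.float64(59.0), np.float64(19.0)), 82.4] 0.0106 57 [119. 116. 114.] [445. 221.]
[(np.float64(835.0), np.float64(-228.0)), (np.float64(78.0), np.float64(30.0)), 89.4] 0.0073 157 [132.  65.  31.] [211. 309.]
[(np.float64(834.0), np.float64(-75
[... 4708 characters left out ...]
oat64(225.0), np.float64(221.0)), 55.3] 0.0569 1641 [98. 69. 50.] [212. 207.]
[(np.float64(541.0), np.float64(29.0)), (np.float64(33.0), np.float64(60.0)), 85.0] 0.0383 260 [145. 143. 142.] [313. 212.]
[(np.float64(545.0), np.float64(142.0)), (np.float64(30.0), np.float64(57.0)), 87.6] 0.0389 248 [154. 151. 151.] [289. 239.]
[(np.float64(695.0), np.float64(324.0)), (np.float64(65.0), np.float64(63.0)), 15.2] 0.0657 697 [149. 103.  74.] [199. 259.]
[(np.float64(367.0), np.float64(130.0)), (np.float64(63.0), np.float64(71.0)), 86.5] 0.0446 692 [120. 134. 145.] [350. 262.]
[(np.float64(477.0), np.float64(364.0)), (np.float64(141.0), np.float64(62.0)), 12.3] 0.0461 1467 [96. 97. 97.] [261. 310.]
```

```bash
python3 - <<'E'
from h import *
for n in ('scene','side'):
    f=np.load(f'{n}0.npz'); p={k:f[k] for k in('fx','fy','cx','cy','R','t')}
    X=pts(f['d'],p); im=f['im'].astype(int)
    m=(X[...,2]>.12)&(X[...,0]>.5)&(X[...,0]<.82)&(X[...,1]>-.05)&(X[...,1]<.26)
    P=X[m]*1000; print(n,'camera',P.min(0).round(),P.max(0).round(), np.percentile(P[:,0],[2,98]).round(),np.percentile(P[:,1],[2,98]).round(),'z',np.percentile(P[:,2],[1,99]).round())
    # plate face: black or white face on top within rack
    m=(X[...,2]>.04)&(X[...,2]<.056)&(abs(X[...,0]-.478)<.1)&(abs(X[...,1]-.363)<.06)&(im.max(-1)<60)
    m=cv2.morphologyEx(m.astype(np.uint8),cv2.MORPH_CLOSE,np.ones((7,7)))
    v,u=np.nonzero(m); Q=np.array([ray(p,a,b,.046)[:2] for a,b in zip(u,v)])*1000
    print('face',cv2.minAreaRect(Q.astype(np.float32)))
    # knob
    m=(X[...,2]>.085)&(X[...,2]<.1)&(abs(X[...,0]-.615)<.03)&(abs(X[...,1]+.088)<.03); print('knob',np.median(X[m],0),m.sum())
    # tray rim by white
    m=(im.min(-1)>150)&(X[...,2]<.02)&(abs(X[...,0]-.503)<.14)&(abs(X[...,1]+.395)<.09)
    v,u=np.nonzero(m); Q=np.array([ray(p,a,b,.007)[:2] for a,b in zip(u,v)])*1000
    print('tray',cv2.minAreaRect(Q.astype(np.float32)))
E
```

```text
scene camera [641.  91. 121.] [744. 204. 280.] [657. 737.] [ 99. 195.] z [129. 277.]
face ((481.45361328125, 361.0857849121094), (103.94558715820312, 41.56566619873047), 10.791967391967773)
knob [ 0.61839944 -0.08679226  0.09409858] 43
tray ((506.692626953125, -397.9132080078125), (117.10520935058594, 215.43275451660156), 84.6471939086914)
side camera [635.  96. 120.] [730. 205. 279.] [639. 725.] [107. 201.] z [125. 276.]
face ((479.1628723144531, 362.9237365722656), (105.92131805419922, 44.686500549316406), 10.973957061767578)
knob [ 0.61384963 -0.0817409   0.09348993] 32
tray ((504.7494201660156, -397.5594482421875), (111.46151733398438, 199.77410888671875), 84.56513214111328)
```

carry_out(
  deltas=[
    [[1, 0.035, 0.038, 0, 0, 0, 0], [1, 0.035, 0.038, 0, 0, 0, 0], [1, 0.035, 0.038, 0, 0, 0, 0], [1, 0.035, 0.038, 0, 0, 0, 0], [1, 0.035, 0.038, 0, 0, 0, 1], [1, 0.035, 0.038, 0, 0, 0, 1], [1, 0.035, 0.038, 0, 0, 0, 1], [1, 0.035, 0.038, 0, 0, 0, 1], [1, 0.035, 0.038, 0, 0, 0, 1], [1, 0.035, 0.038, 0, 0, 0, 1]],
  ],
)

```text
t: 1.35
ee_pos: [0.4961, -0.2263, 0.2223]
ee_rot: [3.141, -0.0, -2.801]
ft_force: [0.4, -1.1, -0.3]
opening: 0.999
grip_force: 0.0
```

carry_out(
  deltas=[
    [[1, 0, 0.01, 0, 0, 0, 0], [1, 0, 0, 0, 0, 0, 0], [1, 0, 0, 0, 0, 0, 0], [1, 0, 0, 0, 0, 0, 0], [1, 0, 0, 0, 0, 0, 0], [1, 0, 0, 0, 0, 0, 0], [1, 0, 0, 0, 0, 0, 0], [1, 0, 0, 0, 0, 0, 0], [1, 0, 0, 0, 0, 0, 0], [1, 0, 0, 0, 0, 0, 0]],
  ],
)

```text
t: 2.6
ee_pos: [0.4954, -0.2178, 0.2225]
ee_rot: [3.142, -0.0, -2.802]
ft_force: [0.2, 0.4, 0.3]
opening: 0.998
grip_force: 0.0
```

```bash
python3 - <<'E'
from h import *
print(manip.state()['ee_pos'],manip.state()['ee_rot'])
im,d,p=grab('wrist'); cv2.imwrite('pics/w1.png',im); X=pts(d,p)
print('cam',-np.array(p['R']).T@np.array(p['t']))
for zl,zh in((.025,.06),):
    for r,z,a,c,uv in comps(X,im,zl,zh,(.35,.66),(-.33,-.0),minA=300): print(r,z,a,uv)
m=(X[...,2]>.085)&(X[...,2]<.1); print('knob',np.median(X[m],0),m.sum())
E
```

```text
[ 0.49543709 -0.21777352  0.22252984] [ 3.14157084e+00 -5.40987128e-05 -2.80198837e+00]
cam [ 0.42467758 -0.24314035  0.38567663]
((525.9421997070312, -176.79747009277344), (64.15615844726562, 51.28620529174805), 21.245424270629883) 0.03710135051307155 2214 [347.08220416 214.19873532]
((505.9510498046875, -69.11392211914062), (33.32956314086914, 41.20741653442383), 58.71928024291992) 0.043623783773568056 912 [435.64692982 230.07017544]
((638.4640502929688, -169.4456787109375), (21.598342895507812, 55.71596145629883), 16.143333435058594) 0.05103948171653463 312 [321.42948718 299.43910256]
knob [ 0.66766049 -0.27490766  0.0909149 ] 153
```

View pics/w1.png

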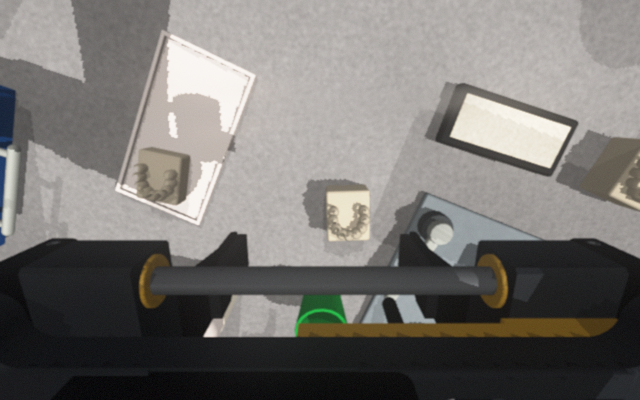

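The wrist view shows the cast at (347,214) between the fingers' line, with its tray at (185,130). The tray's near end is free, and the hub is at (437,230).

carry_out(
  deltas=[
    [[1, 0.0155, 0.021, 0, 0, 0, 0.5], [1, 0.0155, 0.021, 0, 0, 0, 0], [1, 0, 0, -0.05, 0, 0, 0], [1, 0, 0, -0.05, 0, 0, 0], [1, 0, 0, -0.05, 0, 0, 0], [1, 0, 0, -0.04, 0, 0, 0], [1, 0, 0, -0.0195, 0, 0, 0], [1, 0, 0, 0, 0, 0, 0], [0.4, 0, 0, 0, 0, 0, 0], [0.4, 0, 0, 0, 0, 0, 0]],
  ],
  grip_force=25,
)

```text
t: 3.9
ee_pos: [0.5274, -0.1759, 0.0144]
ee_rot: [-3.14, 0.003, -2.793]
ft_force: [-0.3, 0.4, 0.7]
opening: 0.855
grip_force: 0.0
```

carry_out(
  deltas=[
    [[0.4, 0, 0, 0, 0, 0, 0], [0.4, 0, 0, 0, 0, 0, 0], [0.4, 0, 0, 0, 0, 0, 0], [0.4, 0, 0, 0, 0, 0, 0], [0.4, 0, 0, 0.005, 0, 0, 0], [0.4, 0, 0, 0.02, 0, 0, 0], [0.4, 0, 0, 0.03, 0, 0, 0], [0.4, 0, 0, 0.03, 0, 0, 0], [0.4, 0, 0, 0.015, 0, 0, 0], [0.4, 0, 0, 0, 0, 0, 0]],
  ],
)

```text
t: 5.15
ee_pos: [0.5266, -0.1758, 0.1134]
ee_rot: [-3.141, 0.001, -2.794]
ft_force: [0.4, 0.5, -2.9]
opening: 0.595
grip_force: 24.9
```

carry_out(
  deltas=[
    [[0.4, -0.01, -0.036, 0, 0, 0, -4.3], [0.4, -0.012, -0.036, 0, 0, 0, -4.3], [0.4, -0.012, -0.036, 0, 0, 0, -4.3], [0.4, -0.012, -0.036, 0, 0, 0, -4.3], [0.4, -0.012, -0.036, 0, 0, 0, -4.3], [0.4, -0.012, -0.036, 0, 0, 0, -4.3], [0.4, 0, 0, 0, 0, 0, 0], [0.4, 0, 0, -0.03, 0, 0, 0], [0.4, 0, 0, -0.03, 0, 0, 0], [0.4, 0, 0, 0, 0, 0, 0]],
  ],
)

```text
t: 6.4
ee_pos: [0.454, -0.3897, 0.0494]
ee_rot: [3.138, -0.008, 3.04]
ft_force: [-1.0, -0.0, -2.7]
opening: 0.593
grip_force: 24.9
```

carry_out(
  deltas=[
    [[0.4, 0, 0, -0.015, 0, 0, 0], [0.4, 0, 0, -0.01, 0, 0, 0], [0.4, 0, 0, -0.005, 0, 0, 0], [0.4, 0, 0, -0.003, 0, 0, 0], [0.4, 0, 0, -0.002, 0, 0, 0], [0.4, 0, 0, -0.001, 0, 0, 0], [0.4, 0, 0, 0, 0, 0, 0], [0.4, 0, 0, 0, 0, 0, 0], [0.4, 0, 0, 0, 0, 0, 0], [0.4, 0, 0, 0, 0, 0, 0]],
  ],
)

```text
t: 7.65
ee_pos: [0.4566, -0.3919, 0.0175]
ee_rot: [-3.141, 0.0, 3.04]
ft_force: [-0.9, 1.2, 2.2]
opening: 0.599
grip_force: 24.9
```

carry_out(
  deltas=[
    [[0.8, 0, 0, 0, 0, 0, 0], [0.8, 0, 0, 0, 0, 0, 0], [0.8, 0, 0, 0, 0, 0, 0], [0.8, 0, 0, 0.02, 0, 0, 0], [0.8, 0, 0, 0.05, 0, 0, 0], [0.8, 0, 0, 0.05, 0, 0, 0], [0.8, 0, 0, 0.05, 0, 0, 0], [0.8, 0, 0, 0.04, 0, 0, 0], [0.8, 0, 0.05, 0, 0, 0, 1], [1, 0, 0.05, 0, 0, 0, 1]],
  ],
)

```text
t: 8.9
ee_pos: [0.4564, -0.291, 0.2274]
ee_rot: [-3.142, 0.001, 3.073]
ft_force: [1.6, 0.5, -0.1]
opening: 0.848
grip_force: 0.0
```

carry_out(
  deltas=[
    [[1, 0, 0.05, 0, 0, 0, 1], [1, 0, 0.05, 0, 0, 0, 1], [1, 0, 0.05, 0, 0, 0, 2], [1, 0, 0.05, 0, 0, 0, 2], [1, 0, 0.05, 0, 0, 0, 2], [1, 0, 0.05, 0, 0, 0, 2], [1, 0, 0.05, 0, 0, 0, 2], [1, 0, 0.05, 0, 0, 0, 2], [1, 0, 0.05, 0, 0, 0, 2], [1, 0, 0.05, 0, 0, 0, 0]],
  ],
)

```text
t: 10.15
ee_pos: [0.4561, 0.2099, 0.2272]
ee_rot: [3.141, 0.001, -2.929]
ft_force: [0.8, -0.8, 0.4]
opening: 1.0
grip_force: 0.0
```

carry_out(
  deltas=[
    [[1, 0, 0.05, 0, 0, 0, 0], [1, 0, 0.05, 0, 0, 0, 0], [1, 0, 0.01, 0, 0, 0, 0], [1, 0, 0, 0, 0, 0, 0], [1, 0, 0, 0, 0, 0, 0], [1, 0, 0, 0, 0, 0, 0], [1, 0, 0, 0, 0, 0, 0], [1, 0, 0, 0, 0, 0, 0], [1, 0, 0, 0, 0, 0, 0], [1, 0, 0, 0, 0, 0, 0]],
  ],
)

```text
t: 11.4
ee_pos: [0.4564, 0.3181, 0.227]
ee_rot: [-3.142, -0.0, -2.93]
ft_force: [-0.5, 1.1, 0.2]
opening: 1.001
grip_force: 0.0
```

```bash
python3 - <<'E'
from h import *
s=manip.state(); print(s['t'],s['ee_pos'],s['ee_rot'],s['qpos'])
im,d,p=grab('wrist'); cv2.imwrite('pics/w2.png',im); X=pts(d,p)
print('cam',-np.array(p['R']).T@np.array(p['t']))
for zl,zh in((.035,.06),(.006,.018)):
    for r,z,a,c,uv in comps(X,im,zl,zh,(.35,.7),(.0,.45),minA=300): print(r,z,a,uv)
im,d,p=grab('scene'); X=pts(d,p)
for r,z,a,c,uv in comps(X,im,.025,.06,(.40,.65),(-.45,-.33),minA=50): print('casts',r,z)
E
```

```text
11.4 [0.45641783 0.3181494  0.22702996] [-3.14156042e+00 -5.39025646e-05 -2.92952594e+00] [ 9.00070576e-01  2.64959482e-01 -1.55819424e-01 -1.02155574e-05
 -1.15007953e+00 -2.25879601e+00]
cam [0.38305478 0.30197304 0.39017774]
((374.952392578125, 126.6167984008789), (60.58079528808594, 54.40311813354492), 85.79781341552734) 0.04638640759071834 3262 [162.11741263  70.29184549]
((412.0733337402344, 345.7772521972656), (5.7380218505859375, 55.85004425048828), 12.384345054626465) 0.04772946023168261 313 [356.41533546 149.34824281]
((482.12799072265625, 363.4404296875), (130.15380859375, 59.755558013916016), 12.458773612976074) 0.04745313162740717 5269 [355.95027519 206.93319415]
((540.2200317382812, 26.45171356201172), (28.029415130615234, 56.5571403503418), 87.87625885009766) 0.041264752692798 1406 [ 66.16073969 197.43954481]
((544.3392944335938, 140.32521057128906), (26.84378433227539, 55.94043731689453), 87.22715759277344) 0.04125021105481952 1007 [164.90069513 219.76365442]
((376.0040588378906, 41.244571685791016), (51.92771911621094, 6.4755425453186035), 2.17240834236145) 0.013384025199631448 433 [99.73672055 57.38568129]
((547.8485717773438, 75.35273742675781), (155.994384765625, 141.6663360595703), 87.73475646972656) 0.013050371822167794 8632 [124.39446247 192.3023633 ]
casts ((456.9860534667969, -390.8183288574219), (53.30942153930664, 67.05765533447266), 85.21186828613281) 0.04085721950962305
casts ((556.948974609375, -401.1032409667969), (65.36542510986328, 51.12392044067383), 7.251628398895264) 0.03324014569156466
```

View pics/w2.png

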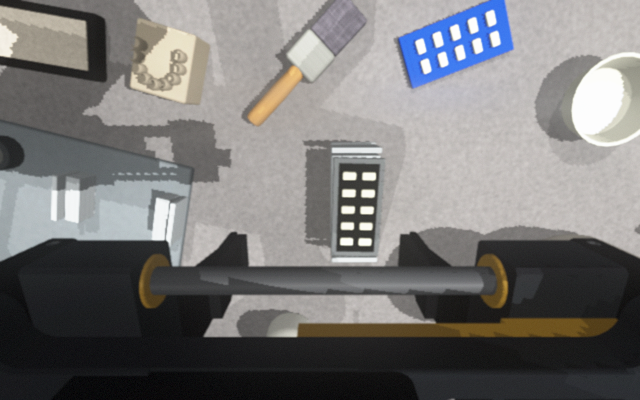

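The wrist view shows the grey plate at (356,207) on the rack with its white samples, and the stand's rests at (66,197) and (165,220). Next I'll measure the plate's dark face and rim precisely.

```bash
python3 - <<'E'
from h import *
im,d,p=grab('wrist'); X=pts(d,p); g=im.astype(int)
roi=np.zeros(d.shape,bool); roi[150:262,325:390]=1
m=roi&(g.max(-1)<75)&(X[...,2]>.04)
m=cv2.morphologyEx(m.astype(np.uint8),cv2.MORPH_CLOSE,np.ones((15,15)))
n,l,s,c=cv2.connectedComponentsWithStats(m); i=1+s[1:,4].argmax(); v,u=np.nonzero(l==i)
print(s[i]); Q=np.array([ray(p,a,b,.046)[:2] for a,b in zip(u,v)])*1000
print('face',cv2.minAreaRect(Q.astype(np.float32)))
crop=cv2.resize(im[130:270,300:420],None,fx=5,fy=5,interpolation=cv2.INTER_NEAREST)[:600]; cv2.imwrite('pics/c2.png',crop[:, :600])
E
```

```text
[ 337  164   42   87 3269]
face ((479.1035461425781, 362.9752197265625), (106.1624984741211, 44.27397918701172), 11.05690860748291)
```

View pics/c2.png

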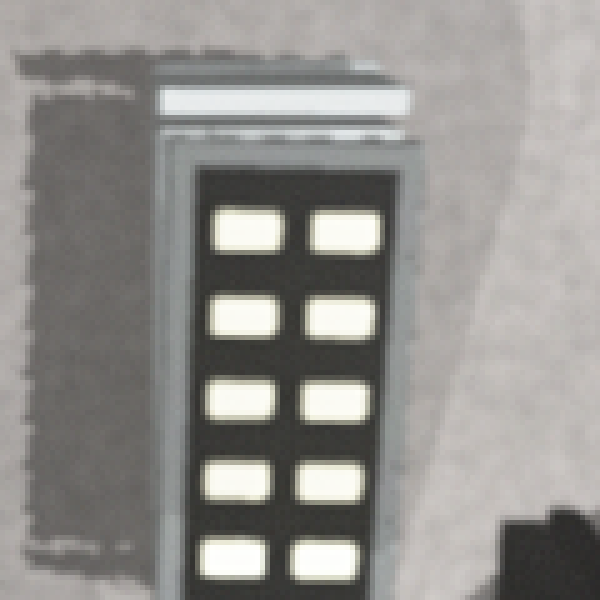

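The crop shows the plate sitting about 1° turned against the rack, with its far edge near the lip at (290,130) in the crop. All three views give a centre of (0.479, 0.363) and a yaw of 11°. I'll grip it 30 mm towards the robot so the hand stays clear of the lens.

carry_out(
  deltas=[
    [[1, -0.0065, 0.039, 0, 0, 0, -1.1], [1, 0, 0, -0.05, 0, 0, 0], [1, 0, 0, -0.05, 0, 0, 0], [1, 0, 0, -0.04, 0, 0, 0], [1, 0, 0, 0, 0, 0, 0], [1, 0, 0, -0.03, 0, 0, 0], [1, 0, 0, -0.02, 0, 0, 0], [1, 0, 0, -0.013, 0, 0, 0], [1, 0, 0, 0, 0, 0, 0], [1, 0, 0, 0, 0, 0, 0]],
  ],
  grip_force=35,
)

```text
t: 12.8
ee_pos: [0.4506, 0.358, 0.0254]
ee_rot: [3.14, 0.002, -2.948]
ft_force: [0.7, 0.8, 0.2]
opening: 0.999
grip_force: 0.0
```

```bash
python3 - <<'E'
from h import *
s=manip.state(); R=cv2.Rodrigues(np.zeros(3))[0]; print(s['ee_pos'],s['ee_rot'],s['ft_force'])
E
```

```text
[0.45061374 0.3579911  0.0253624 ] [ 3.14013485e+00  1.97965777e-03 -2.94832464e+00] [0.7407901  0.8139924  0.20815869]
```

Close gently, then settle before lifting.

carry_out(
  deltas=[
    [[0.8, 0, 0, 0, 0, 0, 0], [0.72, 0, 0, 0, 0, 0, 0], [0.6, 0, 0, 0, 0, 0, 0], [0.5, 0, 0, 0, 0, 0, 0], [0.5, 0, 0, 0, 0, 0, 0], [0.5, 0, 0, 0, 0, 0, 0], [0.5, 0, 0, 0, 0, 0, 0], [0.5, 0, 0, 0.004, 0, 0, 0], [0.5, 0, 0, 0.004, 0, 0, 0], [0.5, 0, 0, 0, 0, 0, 0]],
  ],
)

```text
t: 14.05
ee_pos: [0.4501, 0.3573, 0.0324]
ee_rot: [3.141, 0.0, -2.949]
ft_force: [0.2, -0.9, -0.6]
opening: 0.662
grip_force: 35.0
```

carry_out(
  deltas=[
    [[0.5, 0, 0, 0.01, 0, 0, 0], [0.5, 0, 0, 0.02, 0, 0, 0], [0.5, 0, 0, 0.02, 0, 0, 0], [0.5, 0, 0, 0.02, 0, 0, 0], [0.5, 0, 0, 0.02, 0, 0, 0], [0.5, 0, 0, 0.01, 0, 0, 0], [0.5, 0, 0, 0, 0, 0, 0], [0.5, 0, 0, 0, 0, 0, 0], [0.5, 0, 0, 0, 0, 0, 0], [0.5, 0, 0, 0, 0, 0, 0]],
  ],
)

```text
t: 15.3
ee_pos: [0.4497, 0.357, 0.1314]
ee_rot: [-3.141, -0.001, -2.949]
ft_force: [0.5, 0.3, -0.2]
opening: 0.658
grip_force: 35.0
```

```bash
cat > meas.py <<'E'
from h import *
s=manip.state(); print(s['t'],s['ee_pos'],s['ee_rot'])
T=s['ee_pos']*1000
for n in('scene','side','wrist'):
    im,d,p=grab(n); X=pts(d,p); g=im.astype(int)
    zc=s['ee_pos'][2]+.019
    m=(abs(X[...,2]-zc)<.02)&(g.max(-1)<75)&(np.hypot(X[...,0]-s['ee_pos'][0],X[...,1]-s['ee_pos'][1])<.12)
    w=(abs(X[...,2]-zc)<.02)&(g.min(-1)>150)&(np.hypot(X[...,0]-s['ee_pos'][0],X[...,1]-s['ee_pos'][1])<.12)
    P=X[w]
    if len(P)<20: print(n,'few');continue
    A=np.c_[P[:,:2],np.ones(len(P))]; k=np.linalg.lstsq(A,P[:,2],rcond=None)[0]
    print(n,w.sum(),'white z',np.median(P[:,2]),'slope',k[:2].round(3),'rect',cv2.minAreaRect((P[:,:2]*1000).astype(np.float32)),'lever centre-TCP',(P.mean(0)*1000-T).round(1))
    cv2.imwrite(f'pics/m_{n}_{s["t"]:.1f}.png',im)
E
python3 meas.py
```

```text
15.3 [0.44974747 0.35698564 0.13144293] [-3.14080711e+00 -8.96065802e-04 -2.94869776e+00]
scene 68 white z 0.15592710964111745 slope [ 0.015 -0.04 ] rect ((502.35791015625, 366.5498046875), (44.7169189453125, 35.35862731933594), 8.807557106018066) lever centre-TCP [59.3  8.9 24.5]
side few
wrist 1707 white z 0.15805837757692104 slope [0.012 0.067] rect ((450.99285888671875, 354.4533386230469), (62.49727249145508, 54.29502868652344), 11.741568565368652) lever centre-TCP [-1.7 -6.5 25.8]
```

carry_out(
  deltas=[
    [[0.5, 0.003, -0.019, 0, 0, 0, 4.8], [0.5, 0.005, -0.019, 0, 0, 0, 4.8], [0.5, 0.005, -0.019, 0, 0, 0, 4.8], [0.5, 0.005, -0.019, 0, 0, 0, 4.8], [0.5, 0.005, -0.019, 0, 0, 0, 4.8], [0.5, 0.006, -0.019, 0, 0, 0, 4.8], [0.5, 0.006, -0.019, 0, 0, 0, 4.8], [0.5, 0.006, -0.019, 0, 0, 0, 4.8], [0.5, 0.006, -0.019, 0, 0, 0, 4.8], [0.5, 0.006, -0.019, 0, 0, 0, 4.8]],
  ],
)

```text
t: 16.7
ee_pos: [0.5031, 0.1666, 0.1321]
ee_rot: [-3.141, 0.0, -2.108]
ft_force: [0.0, -0.3, -0.6]
opening: 0.66
grip_force: 35.0
```

carry_out(
  deltas=[
    [[0.5, 0.006, -0.019, 0, 0, 0, 4.8], [0.5, 0.006, -0.019, 0, 0, 0, 4.8], [0.5, 0.006, -0.019, 0, 0, 0, 4.8], [0.5, 0.006, -0.019, 0, 0, 0, 4.8], [0.5, 0.007, -0.019, 0, 0, 0, 4.8], [0.5, 0.008, -0.018, 0, 0, 0, 4.7], [0.5, 0, 0, -0.02, 0, 0, 0], [0.5, 0, 0, -0.02, 0, 0, 0], [0.5, 0, 0, 0, 0, 0, 0], [0.5, 0, 0, 0, 0, 0, 0]],
  ],
)

```text
t: 17.95
ee_pos: [0.5425, 0.0544, 0.0928]
ee_rot: [-3.14, 0.0, -1.609]
ft_force: [1.0, -0.2, -1.1]
opening: 0.659
grip_force: 35.0
```

```bash
python3 - <<'E'
from h import *
s=manip.state(); print(s['t'],s['ee_pos'],s['ee_rot'],s['qpos'],s['ft_force'])
ims=[]
for n in('scene','side','wrist'):
    im,d,p=grab(n); X=pts(d,p)
    u,v=proj(p,[.542,.084,.07]); u=int(min(max(u,133),506));v=int(min(max(v,100),300))
    r=90 if n!='wrist' else 130
    c=im[max(0,v-75):v+75,u-r:u+r] if n!='wrist' else im[:290]
    ims.append(cv2.resize(c,(400,int(400*c.shape[0]/c.shape[1]))) )
    for zl,zh in((.02,.06),(.09,.13)):
      for r,z,a,cc,uv in comps(X,im,zl,zh,(.46,.61),(-.0,.17),minA=60): print(n,r,z,a,uv)
H=max(i.shape[0] for i in ims[:2])
top=np.hstack([cv2.copyMakeBorder(i,0,H-i.shape[0],0,0,0) for i in ims[:2]])
bot=cv2.copyMakeBorder(ims[2],0,0,0,400,0)
o=np.vstack([top,bot]);print(o.shape);cv2.imwrite('pics/bed.png',o[:600])
E
```

```text
17.95 [0.54254749 0.05436084 0.09276706] [-3.14035723e+00  1.10245398e-04 -1.60949983e+00] [ 3.97545579e-01  3.81862385e-01 -3.62111522e-01  5.74292129e-04
 -8.25656199e-01 -4.36638316e-01] [ 1.03068751 -0.18437586 -1.12592968]
scene ((545.82861328125, 115.11026763916016), (59.14952850341797, 56.09031295776367), 0.8519855737686157) 0.11496762640990797 398 [356.65075377 196.49497487]
side ((534.882080078125, 29.104129791259766), (30.00456428527832, 45.929595947265625), 88.34172058105469) 0.03741549722599255 189 [314.62962963 213.99470899]
side ((544.2171630859375, 142.46731567382812), (29.707223892211914, 56.66978454589844), 87.21353912353516) 0.03866564663656676 263 [288.44486692 238.90874525]
side ((547.9802856445312, 93.31608581542969), (112.45404815673828, 80.37713623046875), 79.78241729736328) 0.11524707380225174 767 [297.99217731 205.73533246]
wrist ((540.6866455078125, 26.641748428344727), (26.57546615600586, 55.56853485107422), 87.68082427978516) 0.04100562578013559 3035 [324.20823723 180.22932455]
wrist ((541.9520263671875, 38.66790008544922), (29.945655822753906, 80.74678802490234), 87.59700775146484) 0.11629057373675501 7911 [322.66287448 239.32650739]
wrist ((543.27978515625, 76.72637176513672), (20.515466690063477, 58.19276428222656), 88.067626953125) 0.11630925181528555 3033 [322.6231454  308.42334322]
(514, 800, 3)
```

View pics/bed.png

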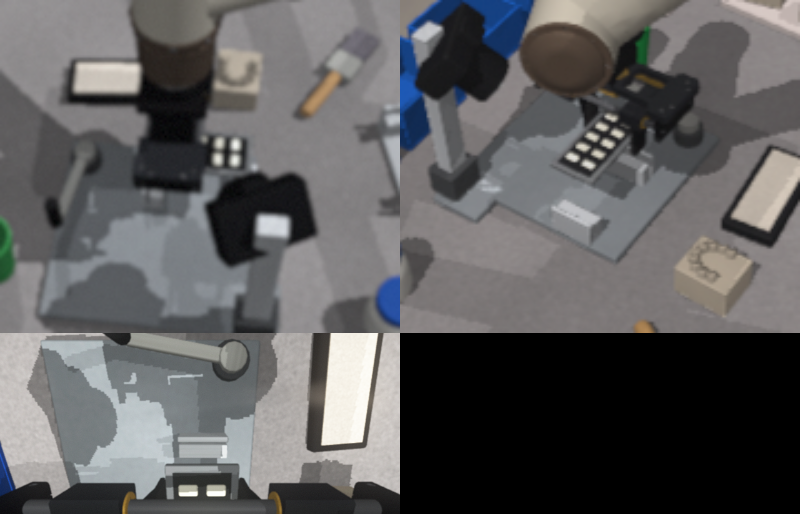

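The hand clears the camera. The scene view (top left) shows the plate at (225,152) with the camera head at (262,215), and the plate is square over the rests. In the wrist view (bottom left), the plate end at (203,483) is aligned with the right rest at (203,447). Offsets are within 1 mm, so I'll lower it.

carry_out(
  deltas=[
    [[0.5, -0.001, 0, -0.02, 0, 0, 0], [0.5, 0, 0, -0.02, 0, 0, 0], [0.5, 0, 0, -0.015, 0, 0, 0], [0.5, 0, 0, -0.005, 0, 0, 0], [0.5, 0, 0, -0.003, 0, 0, 0], [0.5, 0, 0, -0.002, 0, 0, 0], [0.5, 0, 0, -0.002, 0, 0, 0], [0.5, 0, 0, -0.001, 0, 0, 0], [0.5, 0, 0, 0, 0, 0, 0], [0.5, 0, 0, 0, 0, 0, 0]],
  ],
)

```text
t: 19.35
ee_pos: [0.541, 0.0542, 0.0242]
ee_rot: [-3.141, 0.0, -1.61]
ft_force: [-0.3, 0.4, -0.9]
opening: 0.665
grip_force: 35.0
```

```bash
python3 - <<'E'
from h import *
s=manip.state(); print(s['t'],s['ee_pos'],s['ee_rot'],s['ft_force'],s['ft_torque'])
for n in('side','wrist'):
    im,d,p=grab(n); X=pts(d,p)
    for zl,zh in((.02,.043),(.043,.06)):
      for r,z,a,cc,uv in comps(X,im,zl,zh,(.46,.61),(-.0,.17),minA=60): print(n,r,z,a,uv)
E
```

```text
19.35 [0.54102453 0.0542096  0.02419709] [-3.14127391e+00  1.35554023e-04 -1.60999497e+00] [-0.31298235  0.39719727 -0.89443743] [0.02039375 0.07689341 0.06083088]
side ((538.992919921875, 151.131591796875), (62.12315368652344, 26.86406707763672), 24.49376678466797) 0.03236392305560832 137 [289.28467153 241.89781022]
side ((545.8209838867188, 99.67384338378906), (115.68063354492188, 78.17749786376953), 81.2808837890625) 0.04676152775754748 666 [297.84084084 224.80630631]
wrist ((539.8985595703125, 13.655603408813477), (1.0302348136901855, 55.47893142700195), 87.71542358398438) 0.03246455470168294 1006 [321.38270378 184.19681909]
wrist ((540.5843505859375, 23.8238582611084), (1.3405170440673828, 55.3984260559082), 87.90491485595703) 0.03932694375094782 644 [320.63198758 206.52018634]
wrist ((574.2716064453125, 42.06194305419922), (2.1545557975769043, 7.746453762054443), 68.28655242919922) 0.03617366775117215 165 [258.41212121 239.58181818]
wrist ((506.83782958984375, 44.564109802246094), (7.427328586578369, 2.473304271697998), 19.946535110473633) 0.03602268440540143 164 [386.71341463 239.59146341]
wrist ((540.161376953125, 16.583894729614258), (6.701248645782471, 55.95398712158203), 87.9104995727539) 0.047739322879294374 1712 [321.2260514  196.16238318]
wrist ((540.4208984375, 38.406578063964844), (29.77274513244629, 80.06851959228516), 87.96755981445312) 0.047368983451861836 7426 [322.48168597 239.53905198]
wrist ((541.7633056640625, 76.41434478759766), (20.219406127929688, 58.20033645629883), 87.7927474975586) 0.04746079616332392 3037 [322.67500823 308.43299309]
```

Plate sits in the middle of the lips (about 3.6 mm gap at the near end, 4 mm nominal), with x within 1 mm. I'll press lightly until contact shows, then release.

carry_out(
  deltas=[
    [[0.5, 0, 0, -0.001, 0, 0, 0], [0.5, 0, 0, -0.0007, 0, 0, 0], [0.5, 0, 0, 0, 0, 0, 0], [0.5, 0, 0, 0, 0, 0, 0], [0.5, 0, 0, 0, 0, 0, 0], [0.5, 0, 0, 0, 0, 0, 0], [0.5, 0, 0, 0, 0, 0, 0], [0.5, 0, 0, 0, 0, 0, 0], [0.5, 0, 0, 0, 0, 0, 0], [0.5, 0, 0, 0, 0, 0, 0]],
  ],
)

```text
t: 20.7
ee_pos: [0.5411, 0.0542, 0.0241]
ee_rot: [-3.141, -0.0, -1.61]
ft_force: [-3.5, 0.0, 10.3]
opening: 0.661
grip_force: 35.0
```

carry_out(
  deltas=[
    [[0.5, 0, 0, 0.001, 0, 0, 0], [0.7, 0, 0, 0, 0, 0, 0], [0.75, 0, 0, 0, 0, 0, 0], [0.85, 0, 0, 0, 0, 0, 0], [1, 0, 0, 0, 0, 0, 0], [1, 0, 0, 0, 0, 0, 0], [1, 0, 0, 0.02, 0, 0, 0], [1, 0, 0, 0.04, 0, 0, 0], [1, 0, 0, 0.04, 0, 0, 0], [1, 0, 0, 0, 0, 0, 0]],
  ],
)

```text
t: 21.95
ee_pos: [0.5432, 0.0549, 0.1269]
ee_rot: [-3.134, 0.003, -1.609]
ft_force: [0.1, -0.4, -0.8]
opening: 1.004
grip_force: 0.0
```

```bash
python3 - <<'E'
from h import *
s=manip.state(); print(s['t'],s['ee_pos'],s['ee_rot'],s['ft_force'],s['qpos'])
for n in('scene','side','wrist'):
    im,d,p=grab(n); X=pts(d,p)
    for zl,zh in((.043,.06),):
      for r,z,a,cc,uv in comps(X,im,zl,zh,(.46,.61),(-.0,.17),minA=60): print(n,r,z,a,uv)
cv2.imwrite('pics/w4.png',im)
E
```

```text
21.95 [0.54318954 0.05491135 0.12688099] [-3.13407891e+00  2.73443926e-03 -1.60941520e+00] [ 0.06034181 -0.35412381 -0.81013309] [ 3.98205479e-01  3.38357090e-01 -3.26567320e-01  8.96600236e-04
 -8.97907082e-01 -4.37390639e-01]
scene ((547.0934448242188, 86.44837188720703), (54.55803298950195, 130.2326202392578), 20.6214542388916) 0.046756552838059594 425 [343.64470588 209.17176471]
side ((541.7440795898438, 85.52919006347656), (142.6365203857422, 60.29893112182617), 88.02243041992188) 0.04662578075191101 779 [300.46983312 222.76123235]
wrist ((540.2652587890625, 16.551897048950195), (6.320600986480713, 54.97760772705078), 87.76696014404297) 0.0477239326315331 630 [320.93015873 164.0031746 ]
wrist ((541.4511108398438, 64.5868911743164), (81.6119384765625, 58.22346115112305), 87.96484375) 0.047443024694289765 6549 [322.05634448 218.79599939]
wrist ((544.3660278320312, 137.8357391357422), (11.41120433807373, 57.499671936035156), 87.75167083740234) 0.04708058710534645 642 [322.23520249 299.47663551]
wrist ((545.4707641601562, 149.73904418945312), (6.375375747680664, 55.47898483276367), 87.53329467773438) 0.04749682001864399 509 [321.22986248 310.31041257]
```

Plate is placed with its centre 0.5 mm from the midpoint of the lips, flat and square. Next is the lever: I'll straddle the knob with fingers part-open along the tangent and follow the arc.

carry_out(
  deltas=[
    [[0.8, 0, 0, 0.04, 0, 0, 0], [0.6, 0, -0.03, 0.03, 0, 0, 0], [0.45, 0, -0.03, 0, 0, 0, 10], [0.45, 0.012, -0.025, 0, 0, 0, 10], [0.45, 0.012, -0.02, 0, 0, 0, 10], [0.45, 0.012, -0.02, 0, 0, 0, 10], [0.45, 0.012, -0.018, 0, 0, 0, 10], [0.45, 0.012, 0, 0, 0, 0, 10], [0.45, 0.012, 0, 0, 0, 0, 10], [0.45, 0, 0, 0, 0, 0, 10]],
  ],
)

```text
t: 23.35
ee_pos: [0.6128, -0.089, 0.1908]
ee_rot: [3.141, 0.004, -0.208]
ft_force: [-0.7, -0.2, -0.1]
opening: 0.454
grip_force: 0.0
```

carry_out(
  deltas=[
    [[0.45, 0, 0, 0, 0, 0, 0], [0.45, 0, 0, 0, 0, 0, 0], [0.45, 0, 0, 0, 0, 0, 0], [0.45, 0, 0, 0, 0, 0, 0], [0.45, 0, 0, 0, 0, 0, 0], [0.45, 0, 0, 0, 0, 0, 0], [0.45, 0, 0, 0, 0, 0, 0], [0.45, 0, 0, 0, 0, 0, 0], [0.45, 0, 0, 0, 0, 0, 0], [0.45, 0, 0, 0, 0, 0, 0]],
  ],
)

```text
t: 24.6
ee_pos: [0.6129, -0.0888, 0.1933]
ee_rot: [-3.142, 0.0, -0.214]
ft_force: [-0.2, 0.6, 0.4]
opening: 0.452
grip_force: 0.0
```

```bash
python3 - <<'E'
from h import *
s=manip.state(); print(s['t'],s['ee_pos'],s['ee_rot'],s['ft_force'],s['qpos'],s['opening'])
im,d,p=grab('wrist'); X=pts(d,p); cv2.imwrite('pics/w5.png',im)
for zl,zh in((.03,.06),(.085,.1)):
  for r,z,a,cc,uv in comps(X,im,zl,zh,(.46,.68),(-.2,.17),minA=60): print(r,z,a,uv)
E
```

```text
24.6 [ 0.61292166 -0.08882909  0.19334483] [-3.14157037e+00  8.21803809e-06 -2.13803526e-01] [-0.21660144  0.56529992  0.35429634] [ 1.17037760e-01  3.95889516e-01 -5.02387330e-02 -2.63249837e-05
 -1.12466861e+00  1.23996640e+00] 0.4517123350498726
((651.8265380859375, -168.6224822998047), (37.153663635253906, 52.16442108154297), 46.654117584228516) 0.0461462700532089 759 [401.16732543 134.99209486]
((555.0279541015625, -76.86181640625), (30.470794677734375, 75.17089080810547), 76.24604034423828) 0.04388559158563526 779 [321.27342747 238.95378691]
((614.7922973632812, -87.69220733642578), (17.310665130615234, 16.85162925720215), 85.68817138671875) 0.0956217850841685 335 [320.73432836 198.94925373]
```

View pics/w5.png

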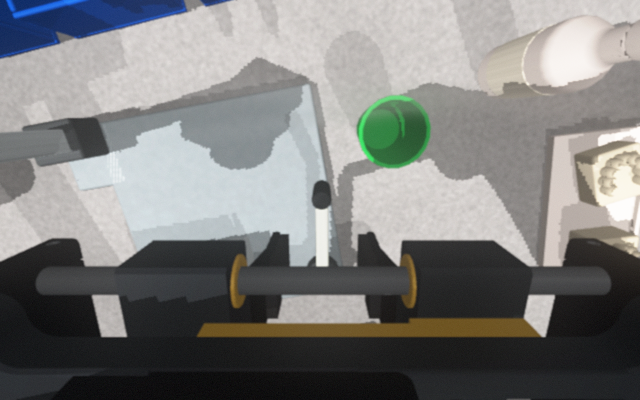

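The wrist view shows the knob at (321,190), centred between the fingers at (280,270) and (368,270). It measures (0.615, -0.088) as predicted, and the cup at (395,130) is well clear.

carry_out(
  deltas=[
    [[0.45, 0.002, 0.001, 0, 0, 0, 0], [0.45, 0, 0, -0.04, 0, 0, 0], [0.45, 0, 0, -0.04, 0, 0, 0], [0.45, 0, 0, -0.035, 0, 0, 0], [0.45, 0, 0, -0.02, 0, 0, 0], [0.45, 0, 0, 0, 0, 0, 0], [0.45, 0, 0, 0, 0, 0, 0], [0.45, 0, 0, 0, 0, 0, 0], [0.45, 0, 0, 0, 0, 0, 0], [0.45, 0, 0, 0, 0, 0, 0]],
  ],
  grip_force=20,
)

```text
t: 25.9
ee_pos: [0.6151, -0.0878, 0.0589]
ee_rot: [-3.141, -0.001, -0.214]
ft_force: [0.5, -0.5, -0.1]
opening: 0.451
grip_force: 0.0
```

carry_out(
  deltas=[
    [[0.45, -0.0039, -0.0138, 0, 0, 0, -7.45], [0.45, -0.0056, -0.0131, 0, 0, 0, -7.45], [0.45, -0.0073, -0.0123, 0, 0, 0, -7.45], [0.45, -0.0088, -0.0113, 0, 0, 0, -7.45], [0.45, -0.0102, -0.01, 0, 0, 0, -7.45], [0.45, -0.0114, -0.0086, 0, 0, 0, -7.45], [0.45, -0.0124, -0.0071, 0, 0, 0, -7.45], [0.45, -0.0132, -0.0054, 0, 0, 0, -7.45], [0.45, -0.0138, -0.0036, 0, 0, 0, -7.45], [0.45, -0.0142, -0.0018, 0, 0, 0, -7.45]],
  ],
)

```text
t: 27.15
ee_pos: [0.516, -0.1748, 0.0588]
ee_rot: [-3.136, -0.0, -1.518]
ft_force: [3.4, 1.0, -2.2]
opening: 0.449
grip_force: 1.9
```

carry_out(
  deltas=[
    [[0.45, 0, 0, 0, 0, 0, 0], [0.45, 0, 0, 0, 0, 0, 0], [0.45, 0, 0, 0, 0, 0, 0], [0.45, 0, 0, 0, 0, 0, 0], [0.45, 0, 0, 0, 0, 0, 0], [0.45, 0, 0, 0, 0, 0, 0], [0.45, 0, 0, 0, 0, 0, 0], [0.45, 0, 0, 0, 0, 0, 0], [0.45, 0, 0, 0, 0, 0, 0], [0.45, 0, 0, 0, 0, 0, 0]],
  ],
)

```text
t: 28.4
ee_pos: [0.5142, -0.1748, 0.0584]
ee_rot: [-3.142, -0.0, -1.514]
ft_force: [4.2, -1.8, 2.8]
opening: 0.448
grip_force: 2.0
```

```bash
python3 - <<'E'
from h import *
s=manip.state(); print(s['t'],s['ee_pos'],s['ee_rot'],s['ft_force'],s['opening'])
for n in('wrist','scene','side'):
    im,d,p=grab(n); X=pts(d,p); cv2.imwrite(f'pics/l_{n}.png',im)
    g=im.astype(int)
    m=(X[...,2]>.085)&(X[...,2]<.1)&(np.hypot(X[...,0]-s['ee_pos'][0],X[...,1]-s['ee_pos'][1])<.035); print(n,'knob',m.sum(),np.median(X[m],0) if m.any() else '')
    for r,z,a,cc,uv in comps(X,im,.03,.05,(.47,.6),(-.19,-.05),minA=40): print(n,r,z,a,uv)
E
```

```text
28.4 [ 0.51415184 -0.17483353  0.05839482] [-3.14150462e+00 -3.59701812e-05 -1.51396512e+00] [ 4.20201234 -1.79748059  2.8207731 ] 0.4475112470472031
wrist knob 1044 [ 0.52466229 -0.18432448  0.09226881]
wrist ((524.2587890625, -181.0282745361328), (3.190880537033081, 13.456629753112793), 85.80242919921875) 0.048573243620808594 42 [306.76190476 231.61904762]
wrist ((516.3113403320312, -122.40377044677734), (14.065271377563477, 27.48819351196289), 9.376912117004395) 0.043795181815940484 563 [315.32149201 309.02841918]
scene knob 6 [ 0.48961774 -0.16631164  0.09178953]
scene ((519.5552978515625, -103.9608383178711), (32.492374420166016, 113.84039306640625), 12.473339080810547) 0.04290199556923789 265 [280.71320755 197.02641509]
side knob 72 [ 0.52580748 -0.16675633  0.09363293]
side ((519.0468139648438, -107.93338775634766), (37.47206115722656, 125.22125244140625), 14.837308883666992) 0.04261842591388082 212 [343.16037736 187.64622642]
```

The arm reads -80.8°, which is the stop. A small extra push should make the force jump and confirm it, then I'll carry it back.

carry_out(
  deltas=[
    [[0.45, -0.002, 0, 0, 0, 0, 0], [0.45, -0.002, 0, 0, 0, 0, 0], [0.45, 0, 0, 0, 0, 0, 0], [0.45, 0, 0, 0, 0, 0, 0], [0.45, 0, 0, 0, 0, 0, 0], [0.45, 0, 0, 0, 0, 0, 0], [0.45, 0, 0, 0, 0, 0, 0], [0.45, 0, 0, 0, 0, 0, 0], [0.45, 0, 0, 0, 0, 0, 0], [0.45, 0.004, 0, 0, 0, 0, 0]],
  ],
)

```text
t: 29.8
ee_pos: [0.5145, -0.1747, 0.0582]
ee_rot: [-3.141, 0.0, -1.514]
ft_force: [3.8, 0.7, 2.2]
opening: 0.451
grip_force: 1.8
```

carry_out(
  deltas=[
    [[0.45, 0.0142, 0.0018, 0, 0, 0, 7.45], [0.45, 0.0138, 0.0036, 0, 0, 0, 7.45], [0.45, 0.0132, 0.0054, 0, 0, 0, 7.45], [0.45, 0.0124, 0.0071, 0, 0, 0, 7.45], [0.45, 0.0114, 0.0086, 0, 0, 0, 7.45], [0.45, 0.0102, 0.01, 0, 0, 0, 7.45], [0.45, 0.0088, 0.0113, 0, 0, 0, 7.45], [0.45, 0.0073, 0.0123, 0, 0, 0, 7.45], [0.45, 0.0056, 0.0131, 0, 0, 0, 7.45], [0.45, 0.0039, 0.0138, 0, 0, 0, 7.45]],
  ],
)

```text
t: 31.05
ee_pos: [0.6109, -0.0874, 0.0561]
ee_rot: [3.14, 0.01, -0.211]
ft_force: [-0.1, 0.1, -0.3]
opening: 0.453
grip_force: 0.0
```

carry_out(
  deltas=[
    [[0.45, 0, 0, 0, 0, 0, 0], [0.45, 0, 0, 0, 0, 0, 0], [0.45, 0, 0, 0, 0, 0, 0], [0.45, 0, 0, 0, 0, 0, 0], [0.45, 0, 0, 0, 0, 0, 0], [0.45, 0, 0, 0, 0, 0, 0], [0.45, 0, 0, 0, 0, 0, 0], [0.45, 0, 0, 0, 0, 0, 0], [0.45, 0, 0, 0, 0, 0, 0], [0.45, 0, 0, 0, 0, 0, 0]],
  ],
)

```text
t: 32.3
ee_pos: [0.6149, -0.0878, 0.0584]
ee_rot: [3.142, -0.0, -0.214]
ft_force: [0.3, -0.4, 0.2]
opening: 0.451
grip_force: 0.0
```

```bash
python3 - <<'E'
from h import *
s=manip.state(); print(s['t'],s['ee_pos'],s['ee_rot'],s['ft_force'],s['opening'])
for n in('wrist','side'):
    im,d,p=grab(n); X=pts(d,p)
    for r,z,a,cc,uv in comps(X,im,.03,.1,(.47,.65),(-.19,-.04),minA=40): print(n,r,z,a,uv)
E
```

```text
32.3 [ 0.61491712 -0.08781454  0.05835493] [ 3.14159163e+00 -1.60576088e-06 -2.13728940e-01] [ 0.33881404 -0.376471    0.17494786] 0.4514630072174164
wrist ((637.7283935546875, -161.19012451171875), (24.474834442138672, 57.57805252075195), 0.06534259021282196) 0.06803546125414421 5378 [467.92543697 185.16548903]
wrist ((618.7887573242188, -88.7364730834961), (17.98006820678711, 9.760855674743652), 77.91364288330078) 0.07436451840316748 1098 [322.12568306 249.38433515]
wrist ((623.2838745117188, -67.71150970458984), (22.898073196411133, 10.055082321166992), 21.1369686126709) 0.08247966681194982 884 [274.35859729 252.00113122]
wrist ((614.1626586914062, -110.2854995727539), (10.205998420715332, 22.893280029296875), 43.555789947509766) 0.08226192121158807 885 [370.63276836 251.9480226 ]
wrist ((581.8897094726562, -80.46285247802734), (13.252132415771484, 56.303810119628906), 78.61013793945312) 0.04403736649771972 561 [322.45454545 308.4456328 ]
side ((581.8133544921875, -80.29962921142578), (93.1944580078125, 187.68838500976562), 54.885738372802734) 0.04595032780722502 455 [321.64175824 181.05274725]
```

Lever is home and free of the fingers. Second stroke.

carry_out(
  deltas=[
    [[0.45, -0.0039, -0.0138, 0, 0, 0, -7.45], [0.45, -0.0056, -0.0131, 0, 0, 0, -7.45], [0.45, -0.0073, -0.0123, 0, 0, 0, -7.45], [0.45, -0.0088, -0.0113, 0, 0, 0, -7.45], [0.45, -0.0102, -0.01, 0, 0, 0, -7.45], [0.45, -0.0114, -0.0086, 0, 0, 0, -7.45], [0.45, -0.0124, -0.0071, 0, 0, 0, -7.45], [0.45, -0.0132, -0.0054, 0, 0, 0, -7.45], [0.45, -0.0138, -0.0036, 0, 0, 0, -7.45], [0.45, -0.0142, -0.0018, 0, 0, 0, -7.45]],
  ],
)

```text
t: 33.65
ee_pos: [0.516, -0.1748, 0.0587]
ee_rot: [-3.137, -0.0, -1.518]
ft_force: [3.6, 1.5, -3.5]
opening: 0.455
grip_force: 1.9
```

carry_out(
  deltas=[
    [[0.45, -0.002, 0, 0, 0, 0, 0], [0.45, -0.002, 0, 0, 0, 0, 0], [0.45, 0, 0, 0, 0, 0, 0], [0.45, 0, 0, 0, 0, 0, 0], [0.45, 0, 0, 0, 0, 0, 0], [0.45, 0, 0, 0, 0, 0, 0], [0.45, 0, 0, 0, 0, 0, 0], [0.45, 0, 0, 0, 0, 0, 0], [0.45, 0, 0, 0, 0, 0, 0], [0.45, 0, 0, 0, 0, 0, 0]],
  ],
)

```text
t: 34.9
ee_pos: [0.5137, -0.1752, 0.059]
ee_rot: [-3.135, -0.002, -1.511]
ft_force: [5.8, -2.5, -3.7]
opening: 0.449
grip_force: 3.0
```

```bash
python3 - <<'E'
from h import *
s=manip.state(); print(s['t'],s['ee_pos'],s['ft_force'])
im,d,p=grab('wrist'); X=pts(d,p)
for r,z,a,cc,uv in comps(X,im,.03,.05,(.47,.6),(-.19,-.05),minA=300): print(r,z,a,uv)
E
```

```text
34.9 [ 0.51365689 -0.17518099  0.05902121] [ 5.84682554 -2.45233031 -3.67885394]
((516.3270263671875, -124.1939468383789), (14.159719467163086, 22.998647689819336), 8.67225170135498) 0.043903851975288496 569 [314.79613357 308.93321617]
```

The tool was commanded 4 mm further but moved only 0.5 mm, and the force rose, so the lever is firmly on its stop. Returning, then raising clear.

carry_out(
  deltas=[
    [[0.45, 0.0182, 0.0018, 0, 0, 0, 7.45], [0.45, 0.0138, 0.0036, 0, 0, 0, 7.45], [0.45, 0.0132, 0.0054, 0, 0, 0, 7.45], [0.45, 0.0124, 0.0071, 0, 0, 0, 7.45], [0.45, 0.0114, 0.0086, 0, 0, 0, 7.45], [0.45, 0.0102, 0.01, 0, 0, 0, 7.45], [0.45, 0.0088, 0.0113, 0, 0, 0, 7.45], [0.45, 0.0073, 0.0123, 0, 0, 0, 7.45], [0.45, 0.0056, 0.0131, 0, 0, 0, 7.45], [0.45, 0.0039, 0.0138, 0, 0, 0, 7.45]],
  ],
)

```text
t: 36.2
ee_pos: [0.6147, -0.0873, 0.0581]
ee_rot: [3.141, 0.002, -0.207]
ft_force: [0.1, 0.7, -0.3]
opening: 0.452
grip_force: 0.0
```

carry_out(
  deltas=[
    [[0.45, 0, 0, 0, 0, 0, 0], [0.45, 0, 0, 0, 0, 0, 0], [0.45, 0, 0, 0, 0, 0, 0], [0.45, 0, 0, 0, 0, 0, 0], [0.45, 0, 0, 0.03, 0, 0, 0], [0.45, 0, 0, 0.04, 0, 0, 0], [0.45, 0, 0, 0.04, 0, 0, 0], [0.45, 0, 0, 0.04, 0, 0, 0], [0.45, 0, 0, 0.03, 0, 0, 0], [0.45, 0, 0, 0, 0, 0, 0]],
  ],
)

```text
t: 37.45
ee_pos: [0.6162, -0.0881, 0.2416]
ee_rot: [-3.14, -0.006, -0.214]
ft_force: [0.8, -0.0, 0.7]
opening: 0.449
grip_force: 0.0
```

carry_out(
  deltas=[
    [[0.45, -0.04, -0.02, 0, 0, 0, 0], [0.45, -0.04, -0.02, 0, 0, 0, 0], [0.45, -0.04, -0.02, 0, 0, 0, 0], [0.45, -0.02, -0.01, 0, 0, 0, 0], [0.45, 0, 0, 0, 0, 0, 0], [0.45, 0, 0, 0, 0, 0, 0], [0.45, 0, 0, 0, 0, 0, 0], [0.45, 0, 0, 0, 0, 0, 0], [0.45, 0, 0, 0, 0, 0, 0], [0.45, 0, 0, 0, 0, 0, 0]],
  ],
)

```text
t: 38.7
ee_pos: [0.4751, -0.1577, 0.2382]
ee_rot: [3.142, 0.0, -0.214]
ft_force: [-0.6, -0.2, -1.0]
opening: 0.45
grip_force: 0.0
```

```bash
python3 - <<'E'
from h import *
s=manip.state(); print(s['t'],s['ee_pos'],s['ft_force'])
for n in('scene','side'):
    im,d,p=grab(n); X=pts(d,p); cv2.imwrite(f'pics/end_{n}.png',im)
    for r,z,a,cc,uv in comps(X,im,.022,.1,(.35,.72),(-.45,.35),minA=80): print(n,np.round(r[0]),np.round(r[1]),round(r[2],1),z.round(3),a)
E
```

```text
38.7 [ 0.47505296 -0.15771678  0.23824825] [-0.56544364 -0.17281506 -1.01151808]
scene [377. 127.] [59. 56.] 86.0 0.045 377
scene [ 458. -391.] [54. 66.] 83.2 0.041 401
scene [426. 336.] [29. 32.] 13.0 0.039 133
scene [559. -71.] [ 39. 135.] 83.9 0.044 357
scene [ 559. -401.] [61. 51.] 6.7 0.033 364
scene [542.  79.] [131.  61.] 89.2 0.047 731
scene [ 658. -163.] [63. 62.] 61.3 0.06 520
scene [ 699. -290.] [27. 54.] 43.9 0.064 338
scene [695. 318.] [49. 63.] 0.1 0.069 478
side [ 678. -284.] [53. 31.] 31.7 0.063 337
side [ 556. -397.] [60. 56.] 6.9 0.033 213
side [ 456. -388.] [57. 64.] 84.3 0.04 298
side [ 596. -106.] [ 75. 235.] 53.0 0.05 786
side [704. 160.] [55. 25.] 77.9 0.054 351
side [543.  85.] [145.  60.] 88.6 0.046 975
side [691. 321.] [57. 58.] 0.6 0.067 597
side [377. 129.] [54. 65.] 0.2 0.045 480
side [425. 336.] [28. 30.] 6.2 0.04 139
```

View pics/end_side.png

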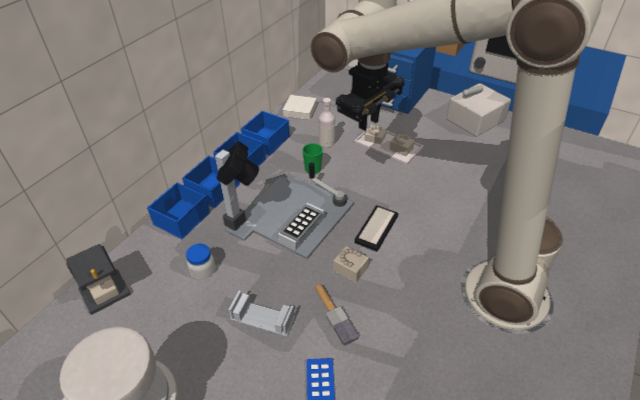

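The side view shows the plate on the stand at (301,222), both casts in the tray at (375,133) and (403,143), the lever at (325,190) and the bystanders unmoved. A last check of the knob position, then hand in.

```bash
python3 - <<'E'
from h import *
ok=True
for n,ref in(('scene',(.6184,-.0868)),('side',(.6138,-.0817))):
    im,d,p=grab(n); X=pts(d,p)
    m=(X[...,2]>.085)&(X[...,2]<.1)&(abs(X[...,0]-.615)<.03)&(abs(X[...,1]+.088)<.03)
    k=np.median(X[m],0); print(n,k,m.sum()); ok&=np.hypot(*(k[:2]-ref))<.005
if ok: print(manip.hand_in())
E
```

```text
scene [ 0.6176568  -0.08699726  0.09418802] 42
side [ 0.61280583 -0.08334053  0.09317088] 31
the job is handed in; nothing more can be done
None
```

I handed in the job at about 39 s of the 72 s: by camera, the cast stands in the tray's free end, the plate lies within about 1 mm of centre on the rests, and the lever is home after two full strokes; no verdict was returned.

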